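# Transfer the fill-order samples from the puck rail to the sample tray

### The arm

A 7-joint arm with a two-finger parallel gripper is mounted at the origin on the work surface; the furniture and walls round the work are solid. World frame = base frame: x ahead of the robot, y to its left, z up, the work surface at z = 0. Lengths are in m, angles in degrees, forces in N, time in s.
With the tool pointing down it reaches from about 0.425 to 0.875 m from the base axis. Payload 4.7 kg.
Tool frame: the origin (TCP) lies between the finger pads; the fingertips stand 8 mm ahead of it and the grasp point (between the pads) lies 11 mm behind it (env.tip_extent is the distance from the TCP to the fingertips, in m); z points along the fingers, y is the line along which they close (so a half turn about z gives the same grasp; the last joint's range is limited). The gripper opens to 87 mm and grips with 3 to 60 N. Pads are 19 mm wide; open, the fingers measure 117 mm over their backs; the gripper's body (75 mm by 190 mm) begins 51 mm behind the grasp point.
Start: joints at [69.219, 18.392, -4.016, 83.108, 1.295, 78.541, -3.26], TCP at [0.239, -0.604, 0.231] pointing down, gripper open.
Joint ranges: [-163.93, 163.93], [-17.29, 119.83], [-79.2, 71.16], [3.27, 140.29], [-89.18, 269.18], [5.43, 117.66], [-154.24, 154.24]. Speed limits (degrees/s): [147.25, 147.25, 180, 180, 180, 180, 180].

### API

Orientations are given as [roll, pitch, yaw] about the fixed x, y, z axes, in that order (R = Rz(yaw) Ry(pitch) Rx(roll)).
In Python, from cell import sensors, vision, workorder, env gives the robot as it stands.
- The arm moves only by the tool drive_tool, never from a script. Its argument "moves" is a list of rows, each an object of numbers: "x", "y", "z": the shift along the tool's x, y, z in mm; "rx", "ry", "rz": the turn, a rotation vector about the tool's x, y, z in rad; "fingers": the closure, from -1 (fully open) to 1 (shut). In form: [{"x": .., "y": .., "z": .., "rx": .., "ry": .., "rz": .., "fingers": ..}, ...]. A call has 1 to 20 rows; each row is the pose to reach, as a shift and turn from the pose commanded when the call began, along the tool's axes at that moment; what a row does not reach only later rows make up. A row lasts 1/8 s, in which the tool goes at most 62.5 mm and 10.7 degrees, less where a joint would pass 70% of its speed; a pose out of reach is approached as far as the arm can. A call with a gripper value outside its range is refused whole. The fingers move at their own pace and stop on an object; "force" is the grip in N (left out, the last holds). Time passes only in rows, so rows that repeat a pose let the fingers close. It gives the time, the measured TCP pose, the force, the opening and the grip force at its end, in the units of the state.
- sensors.get_obs(): the state, without advancing time (a new reading comes with each control period).
- vision.read_camera(name): name is "side" or "top" or "wrist"; returns a dict with "image" (420x560x3 uint8, red, green, blue), "fx", "fy", "cx", "cy" (pixels), "R" (3x3) and "t" (3): a world point X has camera coordinates R X + t. Camera axes: x right, y down, z forward; pixel columns grow to the right and rows downward; lengths in m; the calibration is good to about 2 mm. The wrist camera is an equidistant fisheye: a pixel r from the principal point sees the ray r / f radians off the axis. A picture is of the moment at which its call begins. There is no depth.
- workorder.sign_off(): hands the job in; it is judged then, once.
The state is a dict: "time_s": time; "qpos": joint angles; "joint_velocities": joint speeds; "effort": joint torques, N m; "tool_pos": TCP position; "tool_rot": TCP orientation; "force": force on the tool from outside, world axes, zero at the start; "wrist_torque": the same for the moment, N m; "grip_width": finger opening in m; "grasp_force": force on a finger pad.
Only numpy, scipy, OpenCV 4.12 (cv2) and the standard library are available. Lean on these libraries where they do the work, as an engineer would, in place of code of your own. Each camera call takes 0.05 s, during which the arm holds its last target. There are 200 camera calls.

### The job

The four sample jars stand on the puck rail in the order they were filled, the first next to the rail's red end stop, and that order is the only record of it. Move them into the four pockets of the blue sample tray in the same order, starting with the first in the pocket next to the red clip. Keep the jars upright, set each one down into its pocket rather than dropping it, and leave all four seated and released.

Things in the scene. Friction and masses are not known exactly. Their poses are not given: they have to be found in the camera images.
- jar_white: closed lilac cosmetic jar, loose, 58 mm diameter, 47 mm high, 63 g, with a white round sticker (34 mm) in the middle of its lid; origin at the centre of its underside, z up along the jar. Grip it round the lid (58 mm across, the upper 25 mm).
- jar_yellow: closed lilac cosmetic jar, loose, 58 mm diameter, 47 mm high, 63 g, with a yellow round sticker (34 mm) in the middle of its lid; origin at the centre of its underside, z up along the jar. Grip it round the lid (58 mm across, the upper 25 mm).
- jar_green: closed lilac cosmetic jar, loose, 58 mm diameter, 47 mm high, 63 g, with a green round sticker (34 mm) in the middle of its lid; origin at the centre of its underside, z up along the jar. Grip it round the lid (58 mm across, the upper 25 mm).
- jar_black: closed lilac cosmetic jar, loose, 58 mm diameter, 47 mm high, 63 g, with a black round sticker (34 mm) in the middle of its lid; origin at the centre of its underside, z up along the jar. Grip it round the lid (58 mm across, the upper 25 mm).
- puck_white: fixed white puck under the white-sticker jar at the start: cup 66 mm wide, 20 high, recess 62 wide, 14 deep; origin: centre of its underside, 5 mm above the table. The four alike stand 72 mm apart in line on an aluminium rail (84 x 290 mm, guide bars 17 high), y along it; +y of every puck points to the rail's red end stop (30 high, 151 mm from the row's middle).
- puck_yellow: fixed white puck under the yellow-sticker jar at the start: cup 66 mm wide, 20 high, recess 62 wide, 14 deep; origin: centre of its underside, 5 mm above the table. The four alike stand 72 mm apart in line on an aluminium rail (84 x 290 mm, guide bars 17 high), y along it; +y of every puck points to the rail's red end stop (30 high, 151 mm from the row's middle).
- puck_green: fixed white puck under the green-sticker jar at the start: cup 66 mm wide, 20 high, recess 62 wide, 14 deep; origin: centre of its underside, 5 mm above the table. The four alike stand 72 mm apart in line on an aluminium rail (84 x 290 mm, guide bars 17 high), y along it; +y of every puck points to the rail's red end stop (30 high, 151 mm from the row's middle).
- puck_black: fixed white puck under the black-sticker jar at the start: cup 66 mm wide, 20 high, recess 62 wide, 14 deep; origin: centre of its underside, 5 mm above the table. The four alike stand 72 mm apart in line on an aluminium rail (84 x 290 mm, guide bars 17 high), y along it; +y of every puck points to the rail's red end stop (30 high, 151 mm from the row's middle).
- sample_tray: fixed blue sample tray, 86 x 301 x 18 mm (x, y, z), end walls 26 mm high; origin at the centre of its underside on the table, y along the row of pockets. Four round pockets, 67 mm wide and 12 mm deep with grey floors, empty at the start, centred at x = 0, y = +0.108, +0.036, -0.036, -0.108 m; their floors are 6 mm above the origin.
- clip_red: red index clip, fixed on the end wall of the tray at one end or the other (a plain white one sits on the other end), 46 x 15 mm, top 35 mm over the table; origin in the middle of the end wall's foot, at x = 0, y = +0.1475 or -0.1475 m of the tray; the pocket next to it, 40 mm away, is the first.
There are look-alikes about, which are no part of the job. Leave any orange look-alike of the jar_white alone.

How it is judged:
By the outcome, as a careful person would: the job done as asked, in the order asked, and still so for the second after the job is handed in, with the robot touching nothing.
It also fails if it takes over 83 s, if anything falls off the work surface, if the arm or the gripper's body presses on something with over 40 N, if the wrist force passes 120 N, or if a joint passes its speed limit or range.

## Working session

There is one attempt and no reset: what is moved stays moved. The work goes in short steps, Python scripts to look and compute and a tool call to move; the robot and the scene stay as the last step left them, time stands still between calls to the robot, and variables do not carry over. Pictures are saved under pics/ and viewed, at most 14 in all, crops included, and the job is handed in when it is done.

Besides the shell and the picture viewer there is one more tool, called after "Emit:" as name(argument=value, ...) on one line, values as JSON. drive_tool: Moves the arm, as the interface text tells. Its arguments: {"type":"object","properties":{"moves":{"type":"array"},"force":{"type":"number"}},"required":["moves"]}

```bash
mkdir -p pics
python3 - <<'E'
from cell import sensors, vision, env
import cv2
print(sensors.get_obs())
for n in ("top","side"):
    d=vision.read_camera(n); print(n,{k:v for k,v in d.items() if k!="image"})
    cv2.imwrite(f"pics/{n}0.png",d["image"][:,:,::-1])
E
```

```text
{'time_s': 0.0, 'qpos': array([69.21808713, 18.43829604, -4.01660711, 83.17425046,  1.29444696,
       78.53980834, -3.26108681]), 'joint_velocities': array([-0.00394938,  0.0215116 ,  0.01452725,  0.00695456,  0.09087324,
       -0.03210418,  0.04423327]), 'effort': array([-1.95678736e-04, -4.91286349e+01, -4.03940147e-01, -3.12532282e+01,
       -6.39695465e-02,  4.37951228e-02,  1.73227936e-04]), 'tool_pos': array([ 0.23894655, -0.60391912,  0.22947599]), 'tool_rot': array([-1.79892860e+02,  4.80526264e-03,  2.15914760e+01]), 'force': array([ 0.92193255, -0.09911079,  0.28415435]), 'wrist_torque': array([0.02269749, 0.03556423, 0.01408454]), 'grasp_force': 0.0, 'grip_width': 0.08710261920556638}
top {'fx': 520.7062219766543, 'fy': 520.7062219766543, 'cx': 283.8149885779978, 'cy': 219.11222514896156, 'R': array([[-0.03890152, -0.9992335 , -0.00436792],
       [-0.97773542,  0.03896589, -0.20619193],
       [ 0.20620408, -0.00375051, -0.97850182]]), 't': array([-0.23556959,  0.46608983,  0.99310783])}
side {'fx': 495.8686960507386, 'fy': 495.8686960507386, 'cx': 286.51008320916014, 'cy': 204.57590281560468, 'R': array([[ 0.97067871, -0.23962701,  0.01901961],
       [-0.14475763, -0.64587902, -0.74959023],
       [ 0.19190644,  0.72485804, -0.66162885]]), 't': array([-0.50649275, -0.06615029,  0.96557415])}
```

View pics/top0.png

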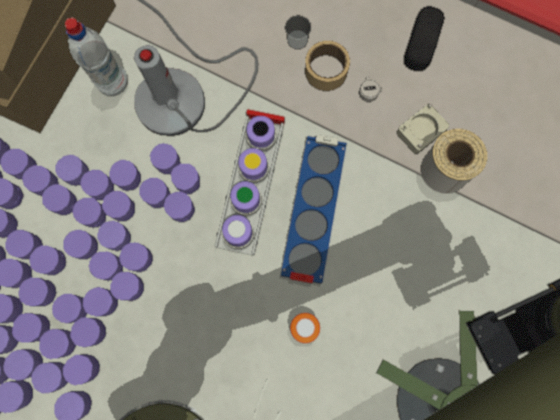

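View pics/side0.png

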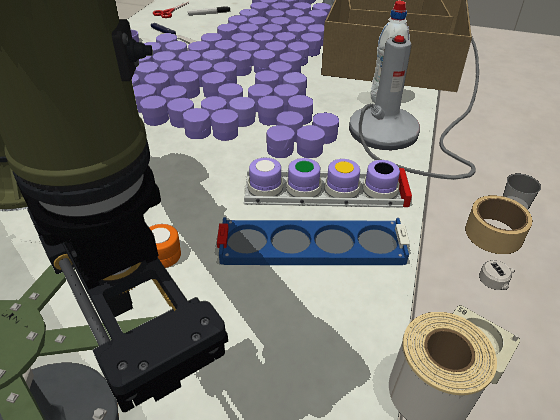

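The top view shows the red end stop at (265,117). From there the jars run black (260,130), yellow (252,163), green (245,196), white (237,231). The tray's red clip is at (302,279) and its white clip at (327,140), so black goes in the pocket at (304,258). The orange jar at (305,327) is the look-alike and stays where it is. The side view agrees. Next I'll measure the positions and check an enlarged crop.

```bash
cat > h.py <<'E'
import numpy as np, cv2
from cell import vision
def ray(d,p,z):
    r=np.array([(p[0]-d["cx"])/d["fx"],(p[1]-d["cy"])/d["fy"],1.])
    R=d["R"]; c=-R.T@d["t"]; v=R.T@r
    return (c+v*(z-c[2])/v[2])
def proj(d,X):
    q=d["R"]@np.asarray(X)+d["t"]; return np.array([d["fx"]*q[0]/q[2]+d["cx"],d["fy"]*q[1]/q[2]+d["cy"]])
def fitrow(P,offs):
    # P nx2, offs along the row; rigid fit -> centre, unit dir
    P=np.asarray(P);o=np.asarray(offs)-np.mean(offs);c=P.mean(0);u=(o[:,None]*(P-c)).sum(0);s=np.linalg.norm(u)/(o@o);u/=np.linalg.norm(u)
    return c,u,s,np.linalg.norm(P-c-o[:,None]*u,axis=1)
E
python3 - <<'E'
from h import *
t=vision.read_camera("top"); s=vision.read_camera("side")
seeds={"top":dict(j=[(260,130),(252,163),(245,196),(237,231)],p=[(304,258),(311,225),(317,192),(323,160)]),
"side":dict(j=[(384,169),(344,167),(304,167),(265,166)],p=[(248,240),(292,240),(335,240),(379,240)])}
for n,d in (("top",t),("side",s)):
    im=d["image"]; hsv=cv2.cvtColor(im,cv2.COLOR_RGB2HSV)
    for key,z in (("j",.058),("p",.006)):
        P=[]
        for sd in seeds[n][key]:
            lab=cv2.cvtColor(im,cv2.COLOR_RGB2LAB)
            m=np.zeros((422,562),np.uint8)
            tol=14 if key=="j" else 25
            cv2.floodFill(im.copy(),m,sd,0,(tol,)*3,(tol,)*3,4|cv2.FLOODFILL_MASK_ONLY|cv2.FLOODFILL_FIXED_RANGE|(1<<8) if key=="j" else 4|cv2.FLOODFILL_MASK_ONLY|(1<<8))if key=="j" else None
            if key=="p":
                sat=(hsv[...,1]<90).astype(np.uint8)
                k,l=cv2.connectedComponents(sat,connectivity=4); m=np.zeros((422,562),np.uint8); m[1:-1,1:-1]=(l==l[sd[1],sd[0]])
            ys,xs=np.nonzero(m[1:-1,1:-1]); P.append(ray(d,(xs.mean(),ys.mean()),z)[:2])
            print(n,key,sd,len(xs),(xs.mean().round(1),ys.mean().round(1)),(np.ptp(xs),np.ptp(ys)),P[-1].round(4))
        c,u,sc,e=fitrow(P,[0,.072,.144,.216]); print(" centre",c.round(4),"dir first->last",u.round(4),"scale",sc.round(4),"res mm",(e*1e3).round(1))
a=cv2.resize(t["image"][100:300,200:380],None,fx=3,fy=3,interpolation=cv2.INTER_CUBIC)
cv2.imwrite("pics/crop.png",a[:,:,::-1])
E
```

```text
top j (260, 130) 104 (np.float64(260.0), np.float64(127.9)) (np.int64(12), np.int64(12)) [ 0.6479 -0.2122]
top j (252, 163) 143 (np.float64(252.1), np.float64(160.6)) (np.int64(12), np.int64(13)) [ 0.5781 -0.194 ]
top j (245, 196) 159 (np.float64(244.4), np.float64(194.4)) (np.int64(13), np.int64(13)) [ 0.5081 -0.1768]
top j (237, 231) 191 (np.float64(236.2), np.float64(228.6)) (np.int64(15), np.int64(15)) [ 0.4391 -0.1592]
 centre [ 0.5433 -0.1855] dir first->last [-0.9694  0.2453] scale 0.9978 res mm [0.2 0.3 0.3 0.5]
top p (304, 258) 812 (np.float64(304.6), np.float64(258.7)) (np.int64(31), np.int64(31)) [ 0.3807 -0.2932]
top p (311, 225) 776 (np.float64(310.7), np.float64(224.8)) (np.int64(31), np.int64(30)) [ 0.4509 -0.3093]
top p (317, 192) 739 (np.float64(316.9), np.float64(191.7)) (np.int64(30), np.int64(29)) [ 0.5215 -0.3258]
top p (323, 160) 214293 (np.float64(285.0), np.float64(217.7)) (np.int64(559), np.int64(419)) [ 0.4683 -0.2565]
 centre [ 0.4554 -0.2962] dir first->last [0.9629 0.27  ] scale 0.4808 res mm [43.5 30.4 50.3 91.7]
side j (384, 169) 149 (np.float64(383.5),
[... 317 characters left out ...]
64.7), np.float64(165.2)) (np.int64(17), np.int64(10)) [ 0.4409 -0.1581]
 centre [ 0.5448 -0.1854] dir first->last [-0.9668  0.2555] scale 0.9959 res mm [0.8 1.1 0.2 0.6]
side p (248, 240) 715 (np.float64(246.8), np.float64(240.9)) (np.int64(39), np.int64(23)) [ 0.3823 -0.2886]
side p (292, 240) 711 (np.float64(290.3), np.float64(240.9)) (np.int64(39), np.int64(23)) [ 0.4529 -0.3048]
side p (335, 240) 704 (np.float64(333.6), np.float64(241.0)) (np.int64(38), np.int64(24)) [ 0.5236 -0.3211]
side p (379, 240) 689 (np.float64(377.1), np.float64(241.2)) (np.int64(38), np.int64(23)) [ 0.5946 -0.3378]
 centre [ 0.4884 -0.3131] dir first->last [ 0.9743 -0.2253] scale 1.0088 res mm [0.9 0.4 0.2 1.1]
```

View pics/crop.png

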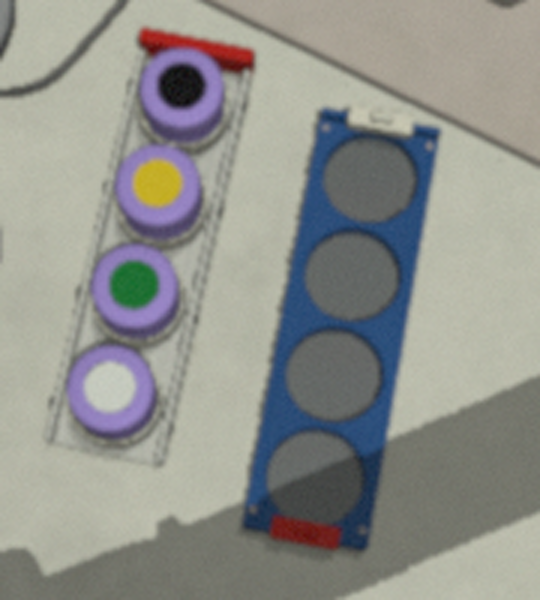

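The crop confirms the order: red stop, black, yellow, green, white, and the red clip by the pocket nearest the robot. Next I'll combine the two views and compute moves in the tool axes.

```bash
cat >> h.py <<'E'
def tool(p,yaw,d): # world shift d (m) in tool axes, mm
    from scipy.spatial.transform import Rotation as R
    return (R.from_euler("xyz",[180,0,yaw],degrees=True).inv().apply(d)*1e3).round(1)
E
python3 - <<'E'
from h import *
t=vision.read_camera("top"); s=vision.read_camera("side")
print("cams",[(-d["R"].T@d["t"]).round(3) for d in (t,s)])
ps=dict(top=[(304.6,258.7),(310.7,224.8),(316.9,191.7)],side=[(246.8,240.9),(290.3,240.9),(333.6,241),(377.1,241.2)])
for n,d in (("top",t),("side",s)):
  for z in (.010,.012,.014,.018):
    P=[ray(d,p,z)[:2] for p in ps[n]]
    c,u,sc,e=fitrow(P,np.arange(len(P))*.072); first=c-u*.072*(len(P)-1)/2
    print(n,z,"p1",first.round(4),"u",u.round(4),sc.round(4),"p4",(first+u*.216).round(4))
yaw=-13.8
tcp=np.array([.239,-.604,.231])
print("to above black",tool(None,21.59,np.array([.648,-.2128,.13])-tcp))
E
```

```text
cams [array([ 0.242, -0.25 ,  1.067]), array([ 0.297, -0.864,  0.599])]
top 0.01 p1 [ 0.3802 -0.2929] u [ 0.9743 -0.2254] 0.9989 p4 [ 0.5906 -0.3416]
top 0.012 p1 [ 0.3798 -0.2928] u [ 0.9743 -0.2254] 0.997 p4 [ 0.5902 -0.3415]
top 0.014 p1 [ 0.3794 -0.2927] u [ 0.9743 -0.2254] 0.9951 p4 [ 0.5898 -0.3414]
top 0.018 p1 [ 0.3786 -0.2925] u [ 0.9743 -0.2254] 0.9914 p4 [ 0.589  -0.3412]
side 0.01 p1 [ 0.3818 -0.2925] u [ 0.9744 -0.2247] 1.0021 p4 [ 0.5923 -0.341 ]
side 0.012 p1 [ 0.3812 -0.2944] u [ 0.9744 -0.2247] 0.9987 p4 [ 0.5917 -0.3429]
side 0.014 p1 [ 0.3806 -0.2962] u [ 0.9744 -0.2247] 0.9953 p4 [ 0.591  -0.3448]
side 0.018 p1 [ 0.3793 -0.2999] u [ 0.9744 -0.2247] 0.9885 p4 [ 0.5897 -0.3485]
to above black [ 524.3 -213.3  101. ]
```

Emit:
drive_tool(moves=[{"x":60,"y":-24,"z":10,"rz":0.1,"fingers":-1},{"x":120,"y":-49,"z":15,"rz":0.2,"fingers":-1},{"x":180,"y":-73,"z":20,"rz":0.3,"fingers":-1},{"x":230,"y":-94,"z":25,"rz":0.4,"fingers":-1},{"x":280,"y":-114,"z":30,"rz":0.5,"fingers":-1},{"x":330,"y":-134,"z":35,"rz":0.6,"fingers":-1},{"x":380,"y":-155,"z":40,"rz":0.618,"fingers":-1},{"x":430,"y":-175,"z":45,"rz":0.618,"fingers":-1},{"x":480,"y":-195,"z":50,"rz":0.618,"fingers":-1},{"x":510,"y":-207,"z":50,"rz":0.618,"fingers":-1},{"x":525,"y":-213,"z":50,"rz":0.618,"fingers":-1},{"x":525,"y":-213,"z":50,"rz":0.618,"fingers":-1},{"x":525,"y":-213,"z":50,"rz":0.618,"fingers":-1},{"x":525,"y":-213,"z":50,"rz":0.618,"fingers":-1}])

```text
invalid input at $.moves[0]: expected keys x, y, z, rx, ry, rz, fingers
```

All keys are required, so I'll add rx and ry.

Emit:
drive_tool(moves=[{"x":60,"y":-24,"z":10,"rx":0,"ry":0,"rz":0.1,"fingers":-1},{"x":120,"y":-49,"z":15,"rx":0,"ry":0,"rz":0.2,"fingers":-1},{"x":180,"y":-73,"z":20,"rx":0,"ry":0,"rz":0.3,"fingers":-1},{"x":230,"y":-94,"z":25,"rx":0,"ry":0,"rz":0.4,"fingers":-1},{"x":280,"y":-114,"z":30,"rx":0,"ry":0,"rz":0.5,"fingers":-1},{"x":330,"y":-134,"z":35,"rx":0,"ry":0,"rz":0.6,"fingers":-1},{"x":380,"y":-155,"z":40,"rx":0,"ry":0,"rz":0.618,"fingers":-1},{"x":430,"y":-175,"z":45,"rx":0,"ry":0,"rz":0.618,"fingers":-1},{"x":480,"y":-195,"z":50,"rx":0,"ry":0,"rz":0.618,"fingers":-1},{"x":510,"y":-207,"z":50,"rx":0,"ry":0,"rz":0.618,"fingers":-1},{"x":525,"y":-213,"z":50,"rx":0,"ry":0,"rz":0.618,"fingers":-1},{"x":525,"y":-213,"z":50,"rx":0,"ry":0,"rz":0.618,"fingers":-1},{"x":525,"y":-213,"z":50,"rx":0,"ry":0,"rz":0.618,"fingers":-1},{"x":525,"y":-213,"z":50,"rx":0,"ry":0,"rz":0.618,"fingers":-1}])

```text
time_s: 2.05
tool_pos: [0.6479, -0.2153, 0.1808]
tool_rot: [179.9, -0.0, -14.0]
force: [-0.0, 0.2, 0.6]
grip_width: 0.0874
grasp_force: 0.0
```

```bash
cat >> h.py <<'E'
def fray(d,p,z):
    x,y=(p[0]-d["cx"])/d["fx"],(p[1]-d["cy"])/d["fy"]; th=np.hypot(x,y); k=np.sin(th)/max(th,1e-9)
    c=-d["R"].T@d["t"]; v=d["R"].T@np.array([x*k,y*k,np.cos(th)]); return c+v*(z-c[2])/v[2]
def fproj(d,X):
    q=d["R"]@np.asarray(X)+d["t"]; h=np.hypot(q[0],q[1]); th=np.arctan2(h,q[2]); return np.array([d["fx"]*th*q[0]/h+d["cx"],d["fy"]*th*q[1]/h+d["cy"]])
E
python3 - <<'E'
from h import *
d=vision.read_camera("wrist"); im=d["image"][:,:,::-1].copy()
for X in [(.6486,-.2125,.058),(.5789,-.1945,.058),(.5093,-.1765,.058),(.4396,-.1585,.058)]+[(.3808,-.293,.006),(.451,-.3093,.006),(.5212,-.3256,.006),(.5914,-.342,.006)]:
    p=fproj(d,X); print(p.round(1)); 
    if 0<p[0]<560 and 0<p[1]<420: cv2.drawMarker(im,tuple(int(v) for v in p),(0,0,255),0,10,1)
cv2.imwrite("pics/w1.png",im)
E
```

```text
[273.9 203.7]
[273.4 276.6]
[273.1 335.7]
[273.  381.8]
[377.9 362.3]
[385.8 321.3]
[393.5 271.6]
[400.1 213.1]
```

View pics/w1.png

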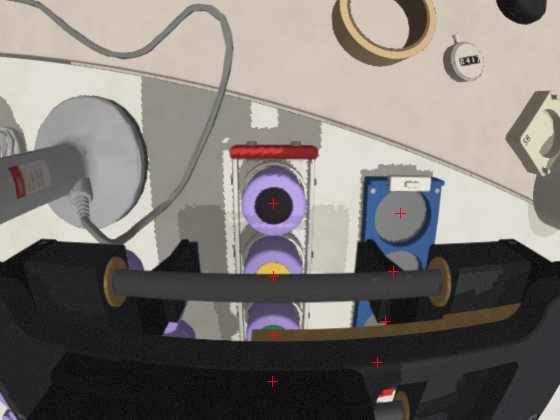

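The markers land on the stickers and pockets: black at (274,204), white-clip pocket at (400,213). So the measurement holds. I'll descend on black and grip it.

Emit:
drive_tool(moves=[{"x":0,"y":-3,"z":40,"rx":0,"ry":0,"rz":0,"fingers":-1},{"x":0,"y":-3,"z":80,"rx":0,"ry":0,"rz":0,"fingers":-1},{"x":0,"y":-3,"z":110,"rx":0,"ry":0,"rz":0,"fingers":-1},{"x":0,"y":-3,"z":130,"rx":0,"ry":0,"rz":0,"fingers":-1},{"x":0,"y":-3,"z":141,"rx":0,"ry":0,"rz":0,"fingers":-1},{"x":0,"y":-3,"z":146,"rx":0,"ry":0,"rz":0,"fingers":-1},{"x":0,"y":-3,"z":146,"rx":0,"ry":0,"rz":0,"fingers":-1},{"x":0,"y":-3,"z":146,"rx":0,"ry":0,"rz":0,"fingers":1},{"x":0,"y":-3,"z":146,"rx":0,"ry":0,"rz":0,"fingers":1},{"x":0,"y":-3,"z":146,"rx":0,"ry":0,"rz":0,"fingers":1},{"x":0,"y":-3,"z":146,"rx":0,"ry":0,"rz":0,"fingers":1},{"x":0,"y":-3,"z":146,"rx":0,"ry":0,"rz":0,"fingers":1}], force=15)

```text
time_s: 3.6
tool_pos: [0.6498, -0.2105, 0.0348]
tool_rot: [180.0, -0.0, -13.8]
force: [0.2, -0.8, 1.4]
grip_width: 0.058
grasp_force: 15.0
```

Emit:
drive_tool(moves=[{"x":0,"y":0,"z":-15,"rx":0,"ry":0,"rz":0,"fingers":1},{"x":0,"y":0,"z":-45,"rx":0,"ry":0,"rz":0,"fingers":1},{"x":0,"y":0,"z":-80,"rx":0,"ry":0,"rz":0,"fingers":1},{"x":-20,"y":12,"z":-85,"rx":0,"ry":0,"rz":0,"fingers":1},{"x":-60,"y":36,"z":-85,"rx":0,"ry":0,"rz":0,"fingers":1},{"x":-100,"y":60,"z":-85,"rx":0,"ry":0,"rz":0,"fingers":1},{"x":-140,"y":84,"z":-85,"rx":0,"ry":0,"rz":0,"fingers":1},{"x":-180,"y":108,"z":-85,"rx":0,"ry":0,"rz":0,"fingers":1},{"x":-215,"y":129,"z":-85,"rx":0,"ry":0,"rz":0,"fingers":1},{"x":-235,"y":141,"z":-85,"rx":0,"ry":0,"rz":0,"fingers":1},{"x":-241,"y":144,"z":-85,"rx":0,"ry":0,"rz":0,"fingers":1},{"x":-241,"y":144,"z":-85,"rx":0,"ry":0,"rz":0,"fingers":1},{"x":-241,"y":144,"z":-85,"rx":0,"ry":0,"rz":0,"fingers":1}])

```text
time_s: 5.22
tool_pos: [0.3826, -0.292, 0.1198]
tool_rot: [-180.0, -0.0, -13.7]
force: [-0.4, -0.8, 0.1]
grip_width: 0.058
grasp_force: 15.0
```

Run:
```python
from h import *
from cell import sensors
for _ in range(2):
    o=sensors.get_obs(); print(o["tool_pos"].round(4),o["tool_rot"].round(2))
    d=vision.read_camera("side")
t=vision.read_camera("top")
print("side jar?",proj(d,(.3808,-.293,.13)))
cv2.imwrite("pics/s2.png",np.hstack([d["image"][100:380,150:430],t["image"][140:420,160:440]])[:,:,::-1])
```

```text
[ 0.3826 -0.292   0.1198] [-1.7999e+02 -5.0000e-02 -1.3720e+01]
[ 0.3825 -0.2919  0.1197] [-1.7999e+02 -3.0000e-02 -1.3710e+01]
side jar? [243.52178148 184.82965221]
```

View pics/s2.png

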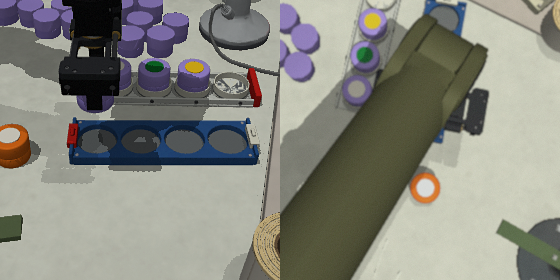

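The side crop (left) shows the black jar held over the red-clip end of the tray; the yellow, green and white jars are undisturbed. I'll lower it now.

Emit:
drive_tool(moves=[{"x":-1,"y":1,"z":25,"rx":0,"ry":0,"rz":0,"fingers":1},{"x":-1,"y":1,"z":50,"rx":0,"ry":0,"rz":0,"fingers":1},{"x":-1,"y":1,"z":70,"rx":0,"ry":0,"rz":0,"fingers":1},{"x":-1,"y":1,"z":80,"rx":0,"ry":0,"rz":0,"fingers":1},{"x":-1,"y":1,"z":86,"rx":0,"ry":0,"rz":0,"fingers":1},{"x":-1,"y":1,"z":88,"rx":0,"ry":0,"rz":0,"fingers":1},{"x":-1,"y":1,"z":89,"rx":0,"ry":0,"rz":0,"fingers":1},{"x":-1,"y":1,"z":90,"rx":0,"ry":0,"rz":0,"fingers":1},{"x":-1,"y":1,"z":90,"rx":0,"ry":0,"rz":0,"fingers":1}])

```text
time_s: 6.5
tool_pos: [0.3801, -0.2934, 0.0298]
tool_rot: [180.0, -0.0, -13.8]
force: [0.2, 0.4, 0.3]
grip_width: 0.0579
grasp_force: 15.0
```

Emit:
drive_tool(moves=[{"x":0,"y":0,"z":1,"rx":0,"ry":0,"rz":0,"fingers":1},{"x":0,"y":0,"z":1,"rx":0,"ry":0,"rz":0,"fingers":1},{"x":0,"y":0,"z":1,"rx":0,"ry":0,"rz":0,"fingers":-1},{"x":0,"y":0,"z":1,"rx":0,"ry":0,"rz":0,"fingers":-1},{"x":0,"y":0,"z":1,"rx":0,"ry":0,"rz":0,"fingers":-1},{"x":0,"y":0,"z":1,"rx":0,"ry":0,"rz":0,"fingers":-1},{"x":0,"y":0,"z":-20,"rx":0,"ry":0,"rz":0,"fingers":-1},{"x":0,"y":0,"z":-55,"rx":0,"ry":0,"rz":0,"fingers":-1},{"x":0,"y":0,"z":-80,"rx":0,"ry":0,"rz":0,"fingers":-1},{"x":30,"y":-25,"z":-80,"rx":0,"ry":0,"rz":0,"fingers":-1},{"x":70,"y":-59,"z":-80,"rx":0,"ry":0,"rz":0,"fingers":-1},{"x":110,"y":-93,"z":-80,"rx":0,"ry":0,"rz":0,"fingers":-1},{"x":150,"y":-127,"z":-80,"rx":0,"ry":0,"rz":0,"fingers":-1},{"x":165,"y":-140,"z":-80,"rx":0,"ry":0,"rz":0,"fingers":-1},{"x":170,"y":-143,"z":-80,"rx":0,"ry":0,"rz":0,"fingers":-1},{"x":170,"y":-143,"z":-80,"rx":0,"ry":0,"rz":0,"fingers":-1},{"x":170,"y":-143,"z":-80,"rx":0,"ry":0,"rz":0,"fingers":-1}])

```text
time_s: 8.62
tool_pos: [0.5779, -0.1967, 0.1095]
tool_rot: [179.9, 0.0, -14.0]
force: [0.5, -0.3, -0.1]
grip_width: 0.087
grasp_force: 0.0
```

Run:
```python
from h import *
from cell import sensors
o=sensors.get_obs(); print(o["tool_pos"].round(4),o["tool_rot"].round(2))
d=vision.read_camera("wrist"); im=d["image"]
for X in [(.5789,-.1945,.058),(.5093,-.1765,.058)]: print(fproj(d,X).round(1))
m=cv2.inRange(cv2.cvtColor(im,cv2.COLOR_RGB2HSV),(18,120,90),(35,255,255)); 
k,l,st,ce=cv2.connectedComponentsWithStats(m); print([(st[i][4],ce[i].round(1),fray(d,ce[i],.058).round(4)) for i in range(1,k) if st[i][4]>200])
s=vision.read_camera("side")
cv2.imwrite("pics/s3.png",np.hstack([s["image"][140:300,180:430],im[100:260,140:440]])[:,:,::-1])
```

```text
[ 0.5779 -0.1967  0.1095] [ 1.7993e+02  4.0000e-02 -1.3960e+01]
[273.7 230. ]
[273.1 318.5]
[(np.int32(1830), array([272.4, 231.3]), array([ 0.5782, -0.1935,  0.058 ])), (np.int32(258), array([473.9, 315.5]), array([ 0.4554, -0.3458,  0.058 ]))]
```

View pics/s3.png

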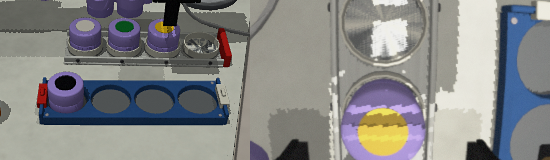

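The black jar is seated and upright next to the red clip. The gripper is centred on yellow, so I'll grip it.

Emit:
drive_tool(moves=[{"x":0,"y":-2,"z":25,"rx":0,"ry":0,"rz":0,"fingers":-1},{"x":0,"y":-2,"z":50,"rx":0,"ry":0,"rz":0,"fingers":-1},{"x":0,"y":-2,"z":67,"rx":0,"ry":0,"rz":0,"fingers":-1},{"x":0,"y":-2,"z":74,"rx":0,"ry":0,"rz":0,"fingers":-1},{"x":0,"y":-2,"z":74,"rx":0,"ry":0,"rz":0,"fingers":-1},{"x":0,"y":-2,"z":74,"rx":0,"ry":0,"rz":0,"fingers":1},{"x":0,"y":-2,"z":74,"rx":0,"ry":0,"rz":0,"fingers":1},{"x":0,"y":-2,"z":74,"rx":0,"ry":0,"rz":0,"fingers":1},{"x":0,"y":-2,"z":74,"rx":0,"ry":0,"rz":0,"fingers":1},{"x":0,"y":-2,"z":74,"rx":0,"ry":0,"rz":0,"fingers":1}])

```text
time_s: 9.98
tool_pos: [0.5799, -0.1932, 0.0358]
tool_rot: [180.0, -0.0, -13.8]
force: [0.3, -0.3, 1.4]
grip_width: 0.0581
grasp_force: 15.0
```

Emit:
drive_tool(moves=[{"x":0,"y":0,"z":-15,"rx":0,"ry":0,"rz":0,"fingers":1},{"x":0,"y":0,"z":-45,"rx":0,"ry":0,"rz":0,"fingers":1},{"x":0,"y":0,"z":-75,"rx":0,"ry":0,"rz":0,"fingers":1},{"x":-15,"y":22,"z":-75,"rx":0,"ry":0,"rz":0,"fingers":1},{"x":-38,"y":57,"z":-75,"rx":0,"ry":0,"rz":0,"fingers":1},{"x":-62,"y":93,"z":-75,"rx":0,"ry":0,"rz":0,"fingers":1},{"x":-85,"y":125,"z":-75,"rx":0,"ry":0,"rz":0,"fingers":1},{"x":-94,"y":139,"z":-75,"rx":0,"ry":0,"rz":0,"fingers":1},{"x":-97,"y":143,"z":-75,"rx":0,"ry":0,"rz":0,"fingers":1},{"x":-97,"y":143,"z":-75,"rx":0,"ry":0,"rz":0,"fingers":1},{"x":-97,"y":143,"z":-55,"rx":0,"ry":0,"rz":0,"fingers":1},{"x":-97,"y":143,"z":-30,"rx":0,"ry":0,"rz":0,"fingers":1},{"x":-97,"y":143,"z":-13,"rx":0,"ry":0,"rz":0,"fingers":1},{"x":-97,"y":143,"z":-3,"rx":0,"ry":0,"rz":0,"fingers":1},{"x":-97,"y":143,"z":2,"rx":0,"ry":0,"rz":0,"fingers":1},{"x":-97,"y":143,"z":4,"rx":0,"ry":0,"rz":0,"fingers":1},{"x":-97,"y":143,"z":5,"rx":0,"ry":0,"rz":0,"fingers":1},{"x":-97,"y":143,"z":6,"rx":0,"ry":0,"rz":0,"fingers":1},{"x":-97,"y":143,"z":6,"rx":0,"ry":0,"rz":0,"fingers":1}])

```text
time_s: 12.35
tool_pos: [0.4518, -0.3091, 0.0308]
tool_rot: [180.0, -0.1, -13.8]
force: [-2.0, 0.9, 4.5]
grip_width: 0.0581
grasp_force: 15.0
```

Emit:
drive_tool(moves=[{"x":0,"y":0,"z":0,"rx":0,"ry":0,"rz":0,"fingers":-1},{"x":0,"y":0,"z":0,"rx":0,"ry":0,"rz":0,"fingers":-1},{"x":0,"y":0,"z":0,"rx":0,"ry":0,"rz":0,"fingers":-1},{"x":0,"y":0,"z":0,"rx":0,"ry":0,"rz":0,"fingers":-1},{"x":0,"y":0,"z":-20,"rx":0,"ry":0,"rz":0,"fingers":-1},{"x":0,"y":0,"z":-55,"rx":0,"ry":0,"rz":0,"fingers":-1},{"x":0,"y":0,"z":-80,"rx":0,"ry":0,"rz":0,"fingers":-1},{"x":4,"y":-25,"z":-80,"rx":0,"ry":0,"rz":0,"fingers":-1},{"x":10,"y":-60,"z":-80,"rx":0,"ry":0,"rz":0,"fingers":-1},{"x":16,"y":-100,"z":-80,"rx":0,"ry":0,"rz":0,"fingers":-1},{"x":21,"y":-132,"z":-80,"rx":0,"ry":0,"rz":0,"fingers":-1},{"x":23,"y":-143,"z":-80,"rx":0,"ry":0,"rz":0,"fingers":-1},{"x":23,"y":-143,"z":-80,"rx":0,"ry":0,"rz":0,"fingers":-1},{"x":23,"y":-143,"z":-80,"rx":0,"ry":0,"rz":0,"fingers":-1}])

```text
time_s: 14.1
tool_pos: [0.5072, -0.1773, 0.1094]
tool_rot: [179.9, 0.0, -14.0]
force: [0.3, -0.4, -0.3]
grip_width: 0.0871
grasp_force: 0.0
```

Run:
```python
from h import *
from cell import sensors
s=vision.read_camera("side")
d=vision.read_camera("wrist"); im=d["image"]
o=sensors.get_obs(); print(o["tool_pos"].round(4),o["tool_rot"].round(2))
m=cv2.inRange(cv2.cvtColor(im,cv2.COLOR_RGB2HSV),(50,120,40),(80,255,255)); 
k,l,st,ce=cv2.connectedComponentsWithStats(m); print([(st[i][4],ce[i].round(1),fray(d,ce[i],.058).round(4)) for i in range(1,k) if st[i][4]>200])
cv2.imwrite("pics/s4.png",np.hstack([s["image"][140:300,180:430],im[100:260,140:440]])[:,:,::-1])
```

```text
[ 0.5073 -0.1771  0.1094] [ 1.7996e+02  1.0000e-02 -1.3970e+01]
[(np.int32(1777), array([275.1, 230. ]), array([ 0.5081, -0.176 ,  0.058 ]))]
```

View pics/s4.png

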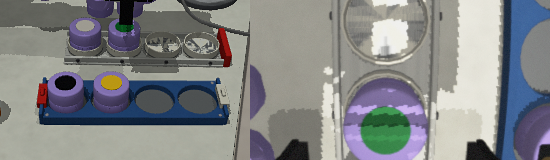

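Yellow is seated in the second pocket. Gripping green.

Emit:
drive_tool(moves=[{"x":0,"y":0,"z":25,"rx":0,"ry":0,"rz":0,"fingers":-1},{"x":0,"y":0,"z":50,"rx":0,"ry":0,"rz":0,"fingers":-1},{"x":0,"y":0,"z":67,"rx":0,"ry":0,"rz":0,"fingers":-1},{"x":0,"y":0,"z":74,"rx":0,"ry":0,"rz":0,"fingers":-1},{"x":0,"y":0,"z":74,"rx":0,"ry":0,"rz":0,"fingers":-1},{"x":0,"y":0,"z":74,"rx":0,"ry":0,"rz":0,"fingers":1},{"x":0,"y":0,"z":74,"rx":0,"ry":0,"rz":0,"fingers":1},{"x":0,"y":0,"z":74,"rx":0,"ry":0,"rz":0,"fingers":1},{"x":0,"y":0,"z":74,"rx":0,"ry":0,"rz":0,"fingers":1},{"x":0,"y":0,"z":74,"rx":0,"ry":0,"rz":0,"fingers":1}])

```text
time_s: 15.45
tool_pos: [0.508, -0.1755, 0.0358]
tool_rot: [180.0, -0.0, -13.8]
force: [-1.1, -0.1, 2.0]
grip_width: 0.0582
grasp_force: 15.0
```

Emit:
drive_tool(moves=[{"x":0,"y":0,"z":-15,"rx":0,"ry":0,"rz":0,"fingers":1},{"x":0,"y":0,"z":-45,"rx":0,"ry":0,"rz":0,"fingers":1},{"x":0,"y":0,"z":-75,"rx":0,"ry":0,"rz":0,"fingers":1},{"x":7,"y":21,"z":-75,"rx":0,"ry":0,"rz":0,"fingers":1},{"x":19,"y":57,"z":-75,"rx":0,"ry":0,"rz":0,"fingers":1},{"x":31,"y":93,"z":-75,"rx":0,"ry":0,"rz":0,"fingers":1},{"x":42,"y":125,"z":-75,"rx":0,"ry":0,"rz":0,"fingers":1},{"x":47,"y":139,"z":-75,"rx":0,"ry":0,"rz":0,"fingers":1},{"x":48,"y":142,"z":-75,"rx":0,"ry":0,"rz":0,"fingers":1},{"x":48,"y":142,"z":-75,"rx":0,"ry":0,"rz":0,"fingers":1},{"x":48,"y":142,"z":-55,"rx":0,"ry":0,"rz":0,"fingers":1},{"x":48,"y":142,"z":-30,"rx":0,"ry":0,"rz":0,"fingers":1},{"x":48,"y":142,"z":-13,"rx":0,"ry":0,"rz":0,"fingers":1},{"x":48,"y":142,"z":-3,"rx":0,"ry":0,"rz":0,"fingers":1},{"x":48,"y":142,"z":2,"rx":0,"ry":0,"rz":0,"fingers":1},{"x":48,"y":142,"z":4,"rx":0,"ry":0,"rz":0,"fingers":1},{"x":48,"y":142,"z":5,"rx":0,"ry":0,"rz":0,"fingers":1},{"x":48,"y":142,"z":5,"rx":0,"ry":0,"rz":0,"fingers":1}])

```text
time_s: 17.7
tool_pos: [0.5209, -0.325, 0.031]
tool_rot: [180.0, -0.0, -13.8]
force: [-0.2, 0.3, -1.1]
grip_width: 0.0584
grasp_force: 15.0
```

Emit:
drive_tool(moves=[{"x":0,"y":0,"z":1,"rx":0,"ry":0,"rz":0,"fingers":1},{"x":0,"y":0,"z":1,"rx":0,"ry":0,"rz":0,"fingers":1},{"x":0,"y":0,"z":1,"rx":0,"ry":0,"rz":0,"fingers":-1},{"x":0,"y":0,"z":1,"rx":0,"ry":0,"rz":0,"fingers":-1},{"x":0,"y":0,"z":1,"rx":0,"ry":0,"rz":0,"fingers":-1},{"x":0,"y":0,"z":1,"rx":0,"ry":0,"rz":0,"fingers":-1},{"x":0,"y":0,"z":-20,"rx":0,"ry":0,"rz":0,"fingers":-1},{"x":0,"y":0,"z":-55,"rx":0,"ry":0,"rz":0,"fingers":-1},{"x":0,"y":0,"z":-80,"rx":0,"ry":0,"rz":0,"fingers":-1},{"x":-20,"y":-24,"z":-80,"rx":0,"ry":0,"rz":0,"fingers":-1},{"x":-50,"y":-60,"z":-80,"rx":0,"ry":0,"rz":0,"fingers":-1},{"x":-80,"y":-96,"z":-80,"rx":0,"ry":0,"rz":0,"fingers":-1},{"x":-108,"y":-130,"z":-80,"rx":0,"ry":0,"rz":0,"fingers":-1},{"x":-119,"y":-142,"z":-80,"rx":0,"ry":0,"rz":0,"fingers":-1},{"x":-119,"y":-142,"z":-80,"rx":0,"ry":0,"rz":0,"fingers":-1},{"x":-119,"y":-142,"z":-80,"rx":0,"ry":0,"rz":0,"fingers":-1}])

```text
time_s: 19.7
tool_pos: [0.4396, -0.16, 0.1108]
tool_rot: [180.0, -0.1, -13.9]
force: [0.8, -0.6, 0.2]
grip_width: 0.0872
grasp_force: 0.0
```

Run:
```python
from h import *
from cell import sensors
s=vision.read_camera("side")
d=vision.read_camera("wrist"); im=d["image"]
o=sensors.get_obs(); print(o["tool_pos"].round(4),o["tool_rot"].round(2), fproj(d,(.4392,-.1582,.058)).round(1))
cv2.imwrite("pics/s5.png",np.hstack([s["image"][140:300,180:430],im[100:260,140:440]])[:,:,::-1])
```

```text
[ 0.4395 -0.1598  0.1106] [-1.800e+02 -3.000e-02 -1.392e+01] [275.  231.3]
```

View pics/s5.png

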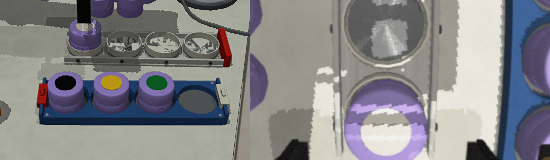

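Three jars are seated in order, and the white sticker sits at (275,232) as predicted. Gripping white.

Emit:
drive_tool(moves=[{"x":0,"y":-1,"z":25,"rx":0,"ry":0,"rz":0,"fingers":-1},{"x":0,"y":-1,"z":50,"rx":0,"ry":0,"rz":0,"fingers":-1},{"x":0,"y":-1,"z":67,"rx":0,"ry":0,"rz":0,"fingers":-1},{"x":0,"y":-1,"z":75,"rx":0,"ry":0,"rz":0,"fingers":-1},{"x":0,"y":-1,"z":75,"rx":0,"ry":0,"rz":0,"fingers":-1},{"x":0,"y":-1,"z":75,"rx":0,"ry":0,"rz":0,"fingers":1},{"x":0,"y":-1,"z":75,"rx":0,"ry":0,"rz":0,"fingers":1},{"x":0,"y":-1,"z":75,"rx":0,"ry":0,"rz":0,"fingers":1},{"x":0,"y":-1,"z":75,"rx":0,"ry":0,"rz":0,"fingers":1},{"x":0,"y":-1,"z":75,"rx":0,"ry":0,"rz":0,"fingers":1}])

```text
time_s: 21.05
tool_pos: [0.4393, -0.1576, 0.0358]
tool_rot: [180.0, -0.0, -13.8]
force: [-0.0, -0.7, 2.2]
grip_width: 0.0578
grasp_force: 15.0
```

Emit:
drive_tool(moves=[{"x":0,"y":0,"z":-15,"rx":0,"ry":0,"rz":0,"fingers":1},{"x":0,"y":0,"z":-45,"rx":0,"ry":0,"rz":0,"fingers":1},{"x":0,"y":0,"z":-80,"rx":0,"ry":0,"rz":0,"fingers":1},{"x":25,"y":19,"z":-80,"rx":0,"ry":0,"rz":0,"fingers":1},{"x":65,"y":48,"z":-80,"rx":0,"ry":0,"rz":0,"fingers":1},{"x":105,"y":78,"z":-80,"rx":0,"ry":0,"rz":0,"fingers":1},{"x":145,"y":108,"z":-80,"rx":0,"ry":0,"rz":0,"fingers":1},{"x":175,"y":130,"z":-80,"rx":0,"ry":0,"rz":0,"fingers":1},{"x":189,"y":141,"z":-80,"rx":0,"ry":0,"rz":0,"fingers":1},{"x":192,"y":143,"z":-80,"rx":0,"ry":0,"rz":0,"fingers":1},{"x":192,"y":143,"z":-80,"rx":0,"ry":0,"rz":0,"fingers":1},{"x":192,"y":143,"z":-55,"rx":0,"ry":0,"rz":0,"fingers":1},{"x":192,"y":143,"z":-30,"rx":0,"ry":0,"rz":0,"fingers":1},{"x":192,"y":143,"z":-13,"rx":0,"ry":0,"rz":0,"fingers":1},{"x":192,"y":143,"z":-3,"rx":0,"ry":0,"rz":0,"fingers":1},{"x":192,"y":143,"z":2,"rx":0,"ry":0,"rz":0,"fingers":1},{"x":192,"y":143,"z":4,"rx":0,"ry":0,"rz":0,"fingers":1},{"x":192,"y":143,"z":5,"rx":0,"ry":0,"rz":0,"fingers":1},{"x":192,"y":143,"z":6,"rx":0,"ry":0,"rz":0,"fingers":1},{"x":192,"y":143,"z":6,"rx":0,"ry":0,"rz":0,"fingers":1}])

```text
time_s: 23.55
tool_pos: [0.5919, -0.3424, 0.0309]
tool_rot: [180.0, -0.1, -13.8]
force: [-2.3, 0.7, 5.8]
grip_width: 0.0582
grasp_force: 15.0
```

Emit:
drive_tool(moves=[{"x":0,"y":0,"z":0,"rx":0,"ry":0,"rz":0,"fingers":-1},{"x":0,"y":0,"z":0,"rx":0,"ry":0,"rz":0,"fingers":-1},{"x":0,"y":0,"z":0,"rx":0,"ry":0,"rz":0,"fingers":-1},{"x":0,"y":0,"z":0,"rx":0,"ry":0,"rz":0,"fingers":-1},{"x":0,"y":0,"z":-20,"rx":0,"ry":0,"rz":0,"fingers":-1},{"x":0,"y":0,"z":-60,"rx":0,"ry":0,"rz":0,"fingers":-1},{"x":0,"y":0,"z":-110,"rx":0,"ry":0,"rz":0,"fingers":-1},{"x":0,"y":0,"z":-150,"rx":0,"ry":0,"rz":0,"fingers":-1},{"x":0,"y":0,"z":-170,"rx":0,"ry":0,"rz":0,"fingers":-1},{"x":0,"y":0,"z":-170,"rx":0,"ry":0,"rz":0,"fingers":-1},{"x":0,"y":0,"z":-170,"rx":0,"ry":0,"rz":0,"fingers":-1}])

```text
time_s: 24.92
tool_pos: [0.5905, -0.3418, 0.1975]
tool_rot: [-180.0, 0.2, -13.8]
force: [0.6, 0.6, -0.9]
grip_width: 0.0872
grasp_force: 0.0
```

Run:
```python
from h import *
s=vision.read_camera("side")
cv2.imwrite("pics/s6.png",cv2.resize(s["image"][140:300,180:430],None,fx=3,fy=3)[:,:,::-1])
```

```text
(no output)
```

View pics/s6.png

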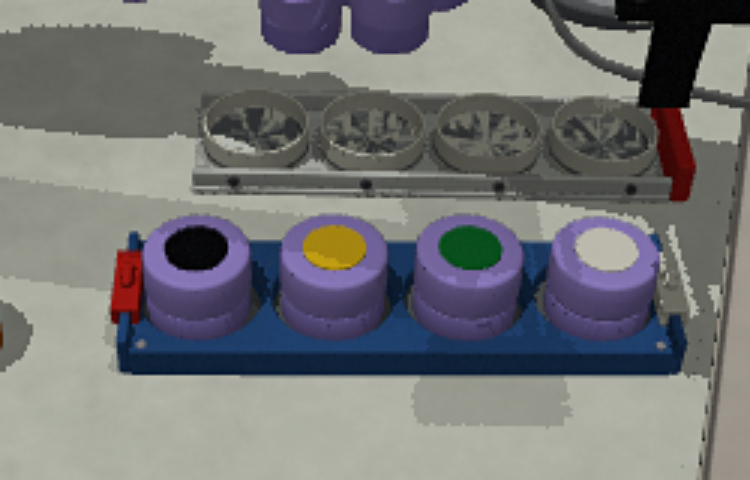

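From the red clip the jars now stand black, yellow, green, white at crop columns 196, 334, 470 and 606. All four are level, seated and released.

```bash
python3 -c "
from cell import workorder
print(workorder.sign_off())"
```

```text
the job is handed in; nothing more can be done
None
```

I moved all four jars into the tray in their filling order (black, yellow, green, white from the red clip); the last picture shows them upright, seated and released, and I signed the job off at about 25 s.

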